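# Load the handle sander and bring its sticking carriage home

### The job

Get the bench sander ready for its run: put the brush that was left on the carriage into the blue tool tray, lay every wooden knife handle flat in a nest of its own on the carriage while the carriage is still at the loading end, then push the sticking carriage free and on under the hood until it rests fully home against its hidden end stop, without slamming it. Last, turn the speed dial clockwise to the green mark; leave everything else on the bench where it is.

Things in the scene. Friction and masses are not known exactly. Their poses are not given: they have to be found in the camera images.
- sander: green bench sander, fixed. Its bed is 150 mm wide (x) and 580 long (y), origin on the bench at the middle of the bed. Its own +y points from the open loading end (right, seen from the robot) to the clear hood (left). The hood covers own y 70 to 240 mm, x +-95, from the bench to 106 mm high with 100 mm clear inside, open towards the loading end; a green drive housing 108 mm high closes it from y 240 to 300; an abrasive roll lies on the hood, up to 134 mm high.
- carriage (a joint): travel of the carriage along the sander's own +y (m): 0 at the loading end, growing towards the hood. The hidden end stop lies somewhere between 0.20 and 0.25. Within the first 60 mm it binds on a gummed-up spot: about 17 N are needed to get it past (either way), then it jumps free by 10 to 20 mm and runs on with 3 N (plus 12 N per m/s). Stays where it is left.
- deck (a point): centre of the carriage's deck, on the nests' floor (39 mm above the bench; axes as the sander's, moves with the carriage). The deck is 146 mm (x) by 256 mm (y), edged and divided by grey ridges 8 mm high into four nests in a row along y, pitch 64 mm; each nest is 126 mm (x) by 38 mm (y), ridges between them 26 mm thick. The nest centres lie at y -96, -32, +32 and +96 mm from this point; a handle lies in a nest lengthwise along x, either way round.
- push_plate (a point): middle of the pushing face, 20 mm below the top edge, of the red upright plate at the carriage's trailing (own -y) end: 70 mm wide (x), 12 thick (y, from this face towards +y), its top 107 mm above the bench, face looks to own -y. A steel bracket joins it to the deck 38 mm lower; beyond the face the bench and bed are free but for the 20 mm high bed.
- handle0: wooden knife handle with a brass bolster at one end, 110 mm (own x) x 28 (y) x 26 (z), origin at the centre of its underside, 0.09 kg. May be absent (None).
- handle1: wooden knife handle with a brass bolster at one end, 110 mm (own x) x 28 (y) x 26 (z), origin at the centre of its underside, 0.09 kg. May be absent (None).
- handle2: wooden knife handle with a brass bolster at one end, 110 mm (own x) x 28 (y) x 26 (z), origin at the centre of its underside, 0.09 kg. May be absent (None).
- handle3: wooden knife handle with a brass bolster at one end, 110 mm (own x) x 28 (y) x 26 (z), origin at the centre of its underside, 0.09 kg. May be absent (None).
- brush: bench brush left lying across the carriage: orange back 170 mm (own x) x 34 (y) x 16 (z) over dark bristles 116 x 30 x 18 (rigid); origin at the centre of the bristles' underside, the back spans 18 to 34 mm above it. 0.12 kg.
- tool_tray: blue open tray, fixed, outside 215 mm (own x) x 115 (y) x 42 high, walls and floor 5 mm; origin at the centre of its underside.
- speed_dial (a joint): angle of the sander's speed dial (rad), 0 to 5.0, growing clockwise seen from above. Stays where it is left, 0.04 N m.
- speed_dial_grip (a point): on the dial's axis, at the height to grip: 87 mm above the bench on the grey control box (125 x 125 x 50 mm). The dial has a bar grip 49 mm (own x) x 14 (y), from 64 to 94 mm above the bench, on a black disc 52 mm across. The white pointer line on the bar points along this point's own -x.
- dial_pointer (a point): the pointer's end on top of the dial, 22 mm from its axis.
- dial_mark: white ring under the dial with one green mark; origin on the dial's axis, the mark lies along its own -x, 46 mm out. The dial is at the mark when both own x axes point the same way. From the start it is 0.6 to 2.3 rad clockwise to the mark.
- glue: yellow glue bottle with red cap, 52 mm across, 130 tall; bystander, to be left alone
- oil_tin: blue tin, 70 mm across, 110 tall; bystander, to be left alone
- mug: blue mug; bystander, to be left alone
- screwdriver: screwdriver lying flat, about 200 mm; bystander, to be left alone
- sand_block: cork sanding block 90 x 60 x 30 mm; bystander, to be left alone
- ear_muffs: black ear defenders lying flat, about 200 mm; bystander, to be left alone
Things that resemble listed ones, but are neither listed nor needed, are in the scene too. Leave any purple look-alike of the handle1 alone.

How it is judged:
On the way, in this order (a step that is already met when the one before it is completed fails the run):
1. the brush lies in the blue tool tray (x of brush in the frame of tool_tray between -0.1 and 0.1 m and y of brush in the frame of tool_tray between -0.05 and 0.05 m and z of brush in the frame of tool_tray between -0.005 and 0.045 m), for 0.2 s.
2. every handle lies flat in a nest, the carriage still at the loading end (x of handle0 in the frame of deck between -0.011 and 0.011 m and y of handle0 in the frame of deck between -0.108 and 0.108 m and z of handle0 in the frame of deck between -0.004 and 0.005 m and angle between each of handle0, handle1, handle2, handle3's own z axis and vertical below 0.09 rad and x of handle1 in the frame of deck between -0.011 and 0.011 m and y of handle1 in the frame of deck between -0.108 and 0.108 m and z of handle1 in the frame of deck between -0.004 and 0.005 m and x of handle2 in the frame of deck between -0.011 and 0.011 m and y of handle2 in the frame of deck between -0.108 and 0.108 m and z of handle2 in the frame of deck between -0.004 and 0.005 m and x of handle3 in the frame of deck between -0.011 and 0.011 m and y of handle3 in the frame of deck between -0.108 and 0.108 m and z of handle3 in the frame of deck between -0.004 and 0.005 m and value of joint carriage below 0.1 m), for 0.2 s.
3. the carriage is home against its end stop with the handles in it (value of joint carriage above 0.216 m and x of handle0 in the frame of deck between -0.011 and 0.011 m and y of handle0 in the frame of deck between -0.108 and 0.108 m and z of handle0 in the frame of deck between -0.004 and 0.005 m and angle between each of handle0, handle1, handle2, handle3's own z axis and vertical below 0.09 rad and x of handle1 in the frame of deck between -0.011 and 0.011 m and y of handle1 in the frame of deck between -0.108 and 0.108 m and z of handle1 in the frame of deck between -0.004 and 0.005 m and x of handle2 in the frame of deck between -0.011 and 0.011 m and y of handle2 in the frame of deck between -0.108 and 0.108 m and z of handle2 in the frame of deck between -0.004 and 0.005 m and x of handle3 in the frame of deck between -0.011 and 0.011 m and y of handle3 in the frame of deck between -0.108 and 0.108 m and z of handle3 in the frame of deck between -0.004 and 0.005 m), for 0.3 s.
4. the speed dial points to the green mark (angle between the x axis of speed_dial_grip and the x axis of dial_mark, either way round below 0.15 rad and x of dial_pointer in the frame of dial_mark below 0 m), for 0.2 s.
At the end, for the whole second after the job is handed in: Brush at rest in the tool tray (origin within 100 x 50 mm of its middle, less than 45 mm above its underside); every handle present at rest, flat (within 5 degrees) on the floor of a nest; carriage within 4 mm of its end stop; dial within 0.15 rad of the green mark (all of step 1 and all of step 3 and all of step 4 and linear speed of each of brush, handle0, handle1, handle2, handle3 below 0.02 m/s); the robot touches nothing.
It fails at once if the carriage was slammed: faster than 0.25 m/s near the end of its travel (value of joint carriage above 0.15 m and velocity of joint carriage above 0.25 m/s).
It fails at once if a bystander was moved more than 40 mm (distance of any of glue, oil_tin, mug, screwdriver, sand_block, ear_muffs from where it was at the start of the episode above 0.04 m).
Of handle0, handle1, handle2, handle3 only 3 to 4 are there at a start; the rules pass over those that are not, and their reading is None.
At some moment in a run one of handle0, handle1, handle2, handle3, brush may be knocked a few centimetres aside while the robot is not near it.
Once in a run the grip may slacken for a moment while it holds something.
It also fails if it takes over 210 s, if anything falls off the work surface, if the arm or the gripper's body presses on something with over 40 N, if the wrist force passes 120 N, or if a joint passes its speed limit or range.

### The arm

A 7-joint arm with a two-finger parallel gripper is mounted at the origin on the work surface. World frame = base frame: x ahead of the robot, y to its left, z up, the work surface at z = 0. Lengths are in m, angles in rad, forces in N, time in s.
With the tool pointing down it reaches from about 0.4 to 0.85 m from the base axis. Payload 10.4 kg.
Tool frame: the origin (TCP) lies at the very end of the fingers, on their centre line; the grasp point (between the pads) lies manip.hold_point_z behind it (manip.hold_point_z is the distance from the TCP to the grasp point, in m); z points along the fingers, y is the direction in which the jaws open and shut (so a half turn about z gives the same grasp; the last joint's range is limited). The gripper opens to 85 mm and grips with 20 to 120 N. Pads are 22 mm wide; open, the fingers measure 114 mm over their backs; the gripper's body (76 mm by 85 mm) begins 54 mm behind the grasp point. The pads swing forward as they close: fully open they stand 13 mm farther back than shut.
Start: joints at [1.202, 0.332, -0.065, 1.46, 0.022, 1.35, -0.088], TCP at [0.212, -0.588, 0.231] pointing down, gripper open.
Joint ranges: [-2.6, 2.6], [-0.5, 2.12], [-1.47, 1.34], [0.16, 2.42], [-1.27, 4.41], [0.06, 2.06], [-2.6, 2.6]. Speed limits (rad/s): [2.22, 2.22, 2.79, 2.79, 3.14, 3.14, 3.14].

### API

Orientations are given as a unit quaternion [x, y, z, w].
In Python, from workcell import manip gives the robot as it stands.
- The arm moves only by the tool jog_arm, never from a script. Its arguments are lists of equal length, an entry for each row: "translation": the shift along the world's x, y, z in mm, a list of three; "turn": the turn about the world's z in degrees. In form: {"translation": [[x, y, z], ...], "turn": [turn, ...]}. A call has 1 to 12 rows; each row is the pose to reach, as a shift and turn from the pose measured when the call began; what a row does not reach only later rows make up. A row lasts 1/12 s, in which the tool goes at most 41.7 mm and 7.16 degrees, less where a joint would pass 70% of its speed; a pose out of reach is approached as far as the arm can. A call with a gripper value outside its range is refused whole. "grip" is the finger opening in mm, from 0 to 85.4, set as the call begins (left out, the last holds). The fingers move at their own pace and stop on an object; "grip_force" is the grip in N (left out, the last holds). Time passes only in rows, so rows that repeat a pose let the fingers close. It gives the time, the measured TCP pose, the force and the opening at its end, in the units of the state.
- manip.get_obs(): the state, without advancing time (a new reading comes with each control period).
- manip.camera(name): name is "scene" or "side" or "wrist"; returns a dict with "frame" (384x512x3 uint8, red, green, blue), "mtx" (3x3 intrinsics, pixels), "k1" (the pictures are not rectified: a ray, as slopes to the right and down, at radius r is drawn at 1 + k1 r^2 times it, then the intrinsics apply), "pose" (4x4, takes a point from camera to world coordinates). Camera axes: x right, y down, z forward; pixel columns grow to the right and rows downward; lengths in m; the calibration is good to about 2 mm. A picture is of the moment at which its call begins. There is no depth.
- manip.hand_in(): hands the job in, once; it reports no verdict.
Trained networks look in a picture, given as the dict that the camera call returned (one of the last four; its "shot" number tells which), for a name from the list of things; names that differ only in an ending like _2 or _b are one class to them, and where a whole thing is asked for, a point or a joint stands for the part that bears it (a point fixed in the world has none). Each returns a list of dicts, best first, with "confidence" (0 to 1); they miss things now and then, are a little off and sometimes report something else, mostly with a low value. They report only what shows in the picture. A call takes as long as a camera call. They do not tell look-alikes from the thing itself.
- manip.outline_of(picture, label): "mask" (384x512 bool, what is visible of it) and "extent" ([left, top, right, bottom] in pixels, round what is visible of it).
- manip.pinpoint(picture, label): "at" ([column, row] in pixels: a listed point, or the origin of a listed thing).
The state is a dict: "clock": time; "joint_pos": joint angles; "joint_velocities": joint speeds; "tau": joint torques, N m; "position": TCP position; "ee_rot": TCP orientation; "ft_force": force on the tool from outside, world axes, zero at the start; "torque": the same for the moment, N m; "grip_width": opening from 0.0 (shut) to 1.0 (fully open).
Only numpy, scipy, OpenCV 4.12 (cv2) and the standard library are available. Lean on these libraries where they do the work, as an engineer would, in place of code of your own. Each camera call takes 0.05 s, during which the arm holds its last target. There are 200 camera calls.

## Working session

There is one attempt and no reset: what is moved stays moved. The work goes in short steps, Python scripts to look and compute and a tool call to move; the robot and the scene stay as the last step left them, time stands still between calls to the robot, and variables do not carry over. Pictures are saved under pics/ and viewed, about 12 in all and at most 16, crops included, and the job is handed in when it is done.

Besides the shell and the picture viewer there is one more tool, called after ">>>" by a JSON object that holds its "op" and its "data". jog_arm: Moves the arm, as the interface text tells. Its arguments: {"type":"object","properties":{"translation":{"type":"array"},"turn":{"type":"array"},"grip":{"type":"number"},"grip_force":{"type":"number"}},"required":["translation","turn"]}

```bash
ls; mkdir -p pics
cat > h.py <<'E'
import numpy as np, cv2
from workcell import manip
from scipy.spatial.transform import Rotation as R
def ray(p,uv):
    K=np.array(p["mtx"]);k1=p["k1"];T=np.array(p["pose"])
    d=np.array([(uv[0]-K[0,2])/K[0,0],(uv[1]-K[1,2])/K[1,1]]);s=d.copy()
    for _ in range(20): s=d/(1+k1*(s@s))
    return T[:3,3],T[:3,:3]@np.array([s[0],s[1],1])
def at(p,uv,z):
    o,d=ray(p,uv);return o+d*(z-o[2])/d[2]
def proj(p,X):
    K=np.array(p["mtx"]);T=np.array(p["pose"]);c=T[:3,:3].T@(np.asarray(X,float)-T[:3,3])
    s=c[:2]/c[2];s=s*(1+p["k1"]*(s@s));return np.array([K[0,0]*s[0]+K[0,2],K[1,1]*s[1]+K[1,2]])
def save(p,n,crop=None,f=1):
    im=p["frame"][:,:,::-1]
    if crop: im=im[crop[1]:crop[3],crop[0]:crop[2]]
    cv2.imwrite("pics/"+n,cv2.resize(im,None,fx=f,fy=f,interpolation=cv2.INTER_CUBIC))
def foot(p,mask,z):
    c=cv2.findContours(mask.astype(np.uint8),0,1)[0];c=max(c,key=cv2.contourArea)[:,0]
    P=np.array([at(p,q,z)[:2] for q in c]).astype(np.float32)
    return cv2.minAreaRect(P*1000)
def st():
    o=manip.get_obs();y=R.from_quat(o["ee_rot"]).as_matrix()
    print("t",round(o["clock"],2),"pos",np.round(np.array(o["position"])*1000,1),"yjaw",np.round(np.degrees(np.arctan2(y[1,1],y[0,1])),1),"z",np.round(y[:,2],3),"F",np.round(o["ft_force"],1),"g",round(o["grip_width"],3),"q7",round(o["joint_pos"][6],2))
E
python3 - <<'E'
from h import *
st();print(manip.hold_point_z)
names="sander carriage deck push_plate handle0 brush tool_tray speed_dial speed_dial_grip dial_pointer dial_mark".split()
for c in ["scene","side"]:
    p=manip.camera(c);save(p,c+"0.png",f=1.5)
    print(c,np.round(np.array(p["pose"])[:3,3],3))
    for n in names:
        a=[(round(d["confidence"],2),np.round(d["at"]).tolist()) for d in manip.pinpoint(p,n)]
        b=[(round(d["confidence"],2),np.round(d["extent"]).tolist()) for d in manip.outline_of(p,n)] if n in("handle0","brush","tool_tray") else ""
        print(n,a,b)
E
```

```text
pics
t 0.0 pos [ 211.7 -587.6  230.5] yjaw -70.2 z [-0.001  0.001 -1.   ] F [-0.5 -0.5 -0.1] g 1.004 q7 -0.09
0.0187
scene [ 1.284 -0.567  1.05 ]
sander [(0.57, [290.0, 214.0])] Traceback (most recent call last):
  File "<stdin>", line 8, in <module>
ValueError: it knows: brush, deck, dial_mark, dial_pointer, ear_muffs, glue, handle, mug, oil_tin, push_plate, sand_block, sander, screwdriver, speed_dial_grip, tool_tray
```

Run:
```python
from h import *
names="sander deck push_plate handle brush tool_tray speed_dial_grip dial_pointer dial_mark".split()
Z=dict(sander=0,deck=.039,push_plate=.087,handle=0,brush=.047,tool_tray=0,speed_dial_grip=.087,dial_pointer=.094,dial_mark=.05)
for c in ["scene","side"]:
    p=manip.camera(c);save(p,c+"0.png",f=1.5)
    print(c,np.round(np.array(p["pose"])[:3,3],3))
    for n in names:
        for d in manip.pinpoint(p,n): print(n,round(d["confidence"],2),np.round(d["at"]).tolist(),np.round(at(p,d["at"],Z[n])*1000)[:2])
        if n in("handle","brush","tool_tray"):
            for d in manip.outline_of(p,n): print("   ol",round(d["confidence"],2),np.round(d["extent"]).tolist())
```

```text
scene [ 1.284 -0.567  1.05 ]
sander 0.95 [289.0, 214.0] [648.  15.]
push_plate 0.98 [225.0, 229.0] [ 623. -240.]
handle 0.73 [266.0, 184.0] [469.  42.]
handle 0.71 [336.0, 133.0] [401. 496.]
handle 0.61 [206.0, 209.0] [ 442. -219.]
handle 0.59 [128.0, 207.0] [ 256. -455.]
handle 0.58 [240.0, 194.0] [455. -73.]
handle 0.24 [172.0, 234.0] [ 471. -378.]
   ol 0.84 [119.0, 191.0, 138.0, 221.0]
   ol 0.78 [174.0, 177.0, 196.0, 192.0]
   ol 0.76 [255.0, 172.0, 275.0, 194.0]
   ol 0.75 [196.0, 198.0, 221.0, 216.0]
   ol 0.66 [237.0, 182.0, 251.0, 206.0]
brush 0.92 [259.0, 221.0] [ 636. -113.]
brush 0.73 [333.0, 131.0] [422. 449.]
   ol 0.76 [236.0, 205.0, 285.0, 227.0]
tool_tray 0.61 [173.0, 234.0] [ 470. -372.]
   ol 0.69 [148.0, 202.0, 201.0, 259.0]
   ol 0.21 [184.0, 259.0, 201.0, 295.0]
speed_dial_grip 0.55 [336.0, 134.0] [476. 406.]
dial_pointer 0.62 [333.0, 129.0] [451. 413.]
dial_mark 0.66 [335.0, 142.0] [483. 402.]
side [0.122 0.66  0.95 ]
sander 0.89 [213.0, 205.0] [646.  30.]
deck 0.97 [230.0, 178.0] [644. -77.]
push_plate 0.93 [254.0, 137.0] [ 650. -262.]
push_plate 0.5 [205.0, 1
[... 274 characters left out ...]
0, 145.0, 377.0, 167.0]
   ol 0.73 [263.0, 193.0, 289.0, 221.0]
   ol 0.6 [324.0, 186.0, 359.0, 199.0]
   ol 0.51 [286.0, 172.0, 313.0, 190.0]
   ol 0.45 [195.0, 135.0, 216.0, 168.0]
brush 0.66 [239.0, 171.0] [ 630. -114.]
   ol 0.68 [218.0, 153.0, 257.0, 185.0]
   ol 0.36 [74.0, 278.0, 143.0, 355.0]
tool_tray 0.63 [310.0, 157.0] [ 456. -352.]
   ol 0.58 [195.0, 135.0, 215.0, 167.0]
   ol 0.56 [281.0, 130.0, 344.0, 176.0]
speed_dial_grip 0.52 [181.0, 310.0] [478. 410.]
speed_dial_grip 0.43 [261.0, 130.0] [ 647. -309.]
speed_dial_grip 0.41 [233.0, 302.0] [378. 327.]
dial_pointer 0.54 [186.0, 319.0] [451. 426.]
dial_mark 0.77 [183.0, 313.0] [484. 405.]
dial_mark 0.29 [278.0, 208.0] [431. -27.]
```

View pics/scene0.png

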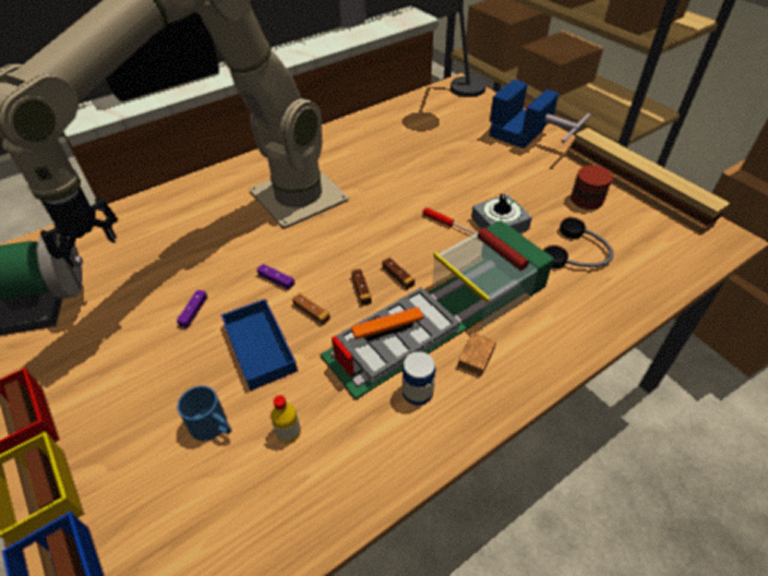

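View pics/side0.png

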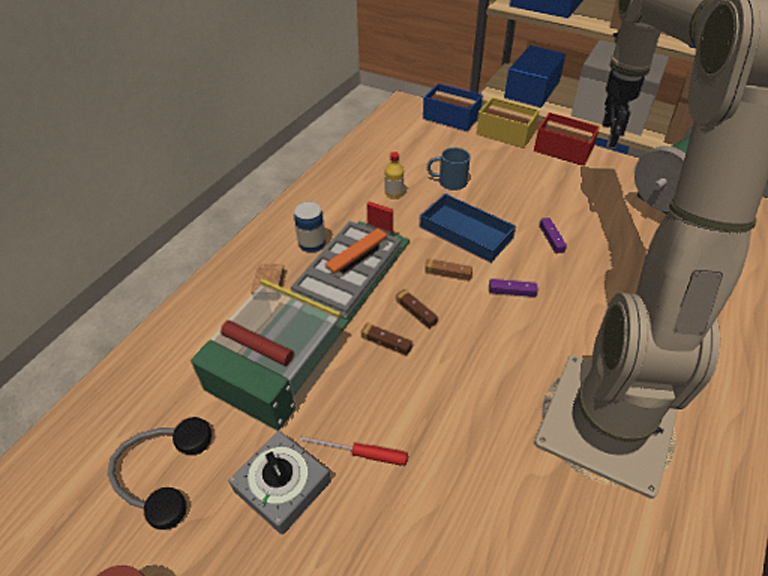

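Three wooden handles are at side px (449,269), (417,307) and (387,338). The two purple pieces at (513,288) and (553,234) are look-alikes and stay put. The blue tray is at (467,227), the brush lies on the carriage at (357,250), and the dial is at (276,472). Next I look from above with the wrist camera.

>>> {"op": "jog_arm", "data": {"translation": [[0,0,42],[20,20,84],[45,50,110],[70,80,135],[100,110,150],[130,140,150],[160,170,150],[190,200,150],[215,230,150],[240,260,150],[265,290,150],[285,320,150]], "turn": [0,-4,-8,-12,-16,-20,-20,-20,-20,-20,-20,-20]}}

```text
clock: 2.4
position: [0.4928, -0.2736, 0.3814]
ee_rot: [1.0, -0.002, 0.0, 0.0]
ft_force: [0.7, -0.2, -0.5]
grip_width: 1.002
```

Run:
```python
from h import *
st()
Z=dict(sander=0,deck=.039,push_plate=.087,handle=0,brush=.039,tool_tray=0)
p=manip.camera("wrist");save(p,"w1.png",f=1.5);print(np.round(p["pose"],3))
for n in Z:
    for d in manip.pinpoint(p,n): print(n,round(d["confidence"],2),np.round(d["at"]).tolist(),np.round(at(p,d["at"],Z[n])*1000)[:2])
    if n in("handle","brush","tool_tray"):
        for d in manip.outline_of(p,n): print("   ol",round(d["confidence"],2),np.round(d["extent"]).tolist(),foot(p,d["mask"],dict(handle=.026,brush=.073,tool_tray=.042)[n]))
```

```text
t 2.4 pos [ 492.8 -273.6  381.4] yjaw -90.2 z [ 0. -0. -1.] F [ 0.7 -0.2 -0.5] g 1.002 q7 -1.19
[[-0.004 -0.955 -0.297  0.569]
 [-1.     0.003  0.002 -0.274]
 [-0.001  0.298 -0.955  0.524]
 [ 0.     0.     0.     1.   ]]
sander 0.91 [86.0, 65.0] [642.  27.]
sander 0.64 [140.0, 60.0] [648. -71.]
sander 0.38 [413.0, 104.0] [ 573. -551.]
deck 0.73 [139.0, 58.0] [645. -86.]
deck 0.56 [84.0, 64.0] [639.   8.]
deck 0.54 [155.0, 62.0] [ 637. -110.]
push_plate 0.69 [140.0, 56.0] [ 639. -106.]
push_plate 0.56 [239.0, 46.0] [ 650. -247.]
handle 0.82 [239.0, 250.0] [ 286. -233.]
handle 0.74 [344.0, 259.0] [ 264. -450.]
handle 0.67 [140.0, 56.0] [653. -72.]
handle 0.64 [147.0, 169.0] [455. -64.]
handle 0.61 [89.0, 164.0] [467.  48.]
handle 0.59 [228.0, 178.0] [ 438. -217.]
   ol 0.88 [72.0, 134.0, 104.0, 193.0] ((471.8714904785156, 34.62374496459961), (110.2656021118164, 42.16749954223633), 2.0276834964752197)
   ol 0.84 [218.0, 228.0, 255.0, 281.0] ((292.70880126953125, -230.08914184570312), (115.26164245605469, 30.971126556396484), 22.142921447753906)
   ol 0.81 [210.0, 147.0, 237.0, 208.0] ((443.189208984375, -210.70074462890625), (112.09585571289062, 33.85334396362305), 14.9293851852417)
   ol 0.8 [320.0, 241.0, 374.0, 284.0] ((251.5363311767578, -425.7569580078125), (39.02696990966797, 54.54151153564453), 41.920372009277344)
   ol 0.78 [131.0, 139.0, 159.0, 202.0] ((454.1459655761719, -69.75550079345703), (34.1848258972168, 114.33011627197266), 70.40885162353516)
brush 0.95 [156.0, 65.0] [ 633. -112.]
   ol 0.7 [89.0, 38.0, 206.0, 87.0] ((631.5098876953125, -108.4104232788086), (172.85910034179688, 35.761417388916016), 74.83589172363281)
tool_tray 0.77 [305.0, 166.0] [ 461. -360.]
   ol 0.86 [268.0, 100.0, 358.0, 229.0] ((463.59686279296875, -363.87646484375), (119.6359634399414, 214.01914978027344), 80.7181167602539)
```

View pics/w1.png

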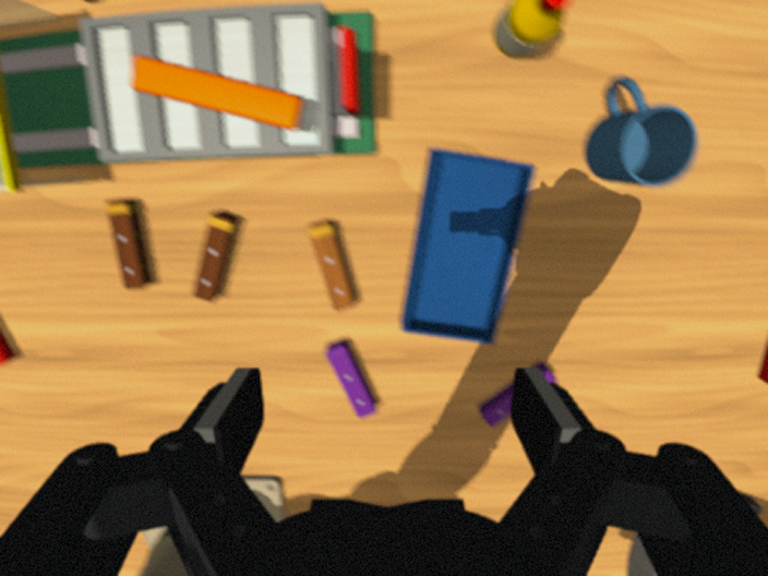

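>>> {"op": "jog_arm", "data": {"translation": [[13,15,0],[26,30,-20],[39,45,-40],[52,60,-60],[65,75,-80],[78,90,-100],[91,105,-120],[104,120,-140],[117,135,-160],[130,150,-180],[138,161,-200],[138,161,-210]], "turn": [7,14,21,28,35,42,49,56,63,70,75,75], "grip": 85, "grip_force": 60}}

```text
clock: 3.9
position: [0.6291, -0.1124, 0.1685]
ee_rot: [0.793, 0.61, -0.0, -0.002]
ft_force: [0.6, 1.0, -0.1]
grip_width: 0.995
```

Run:
```python
from h import *
st()
p=manip.camera("wrist");save(p,"w2.png");
for n,z in (("deck",.039),("push_plate",.087),("brush",.047)):
    for d in manip.pinpoint(p,n): print(n,round(d["confidence"],2),np.round(d["at"]).tolist(),np.round(at(p,d["at"],z)*1000)[:2])
for d in manip.outline_of(p,"brush"): print("   ol",round(d["confidence"],2),np.round(d["extent"]).tolist(),foot(p,d["mask"],.081))
```

```text
t 3.9 pos [ 629.1 -112.4  168.5] yjaw -14.9 z [-0.002  0.002 -1.   ] F [ 0.6  1.  -0.1] g 0.995 q7 -0.32
deck 0.7 [264.0, 157.0] [642. -86.]
push_plate 0.82 [309.0, 325.0] [ 645. -248.]
brush 0.84 [261.0, 185.0] [ 633. -110.]
brush 0.7 [311.0, 328.0] [ 645. -289.]
   ol 0.78 [240.0, 91.0, 286.0, 280.0] ((631.38623046875, -107.9761962890625), (166.0834503173828, 33.907039642333984), 74.02855682373047)
```

View pics/w2.png

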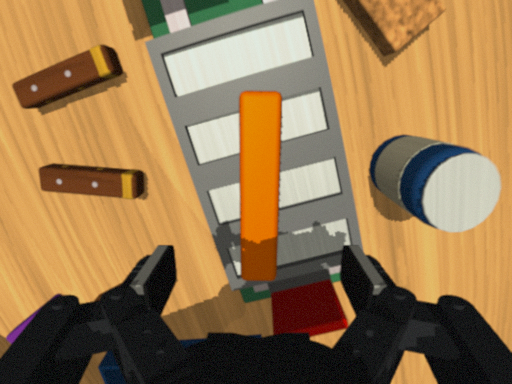

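Brush is upright in the picture at (261,185), centred between the fingers. I descend and grip.

>>> {"op": "jog_arm", "data": {"translation": [[2,3,-35],[2,3,-70],[2,3,-95],[2,3,-110],[2,3,-110]], "turn": [-1,-1,-1,-1,-1]}}

```text
clock: 4.57
position: [0.6295, -0.1151, 0.0605]
ee_rot: [0.802, 0.597, -0.001, -0.0]
ft_force: [-0.3, -0.4, 0.5]
grip_width: 0.997
```

>>> {"op": "jog_arm", "data": {"translation": [[0,0,0],[0,0,0],[0,0,0],[0,0,0],[0,0,0],[0,0,0],[0,0,20],[0,0,50],[0,0,90],[0,0,90]], "turn": [0,0,0,0,0,0,0,0,0,0], "grip": 10}}

```text
clock: 5.4
position: [0.6331, -0.115, 0.159]
ee_rot: [0.802, 0.597, 0.003, 0.004]
ft_force: [1.3, -0.1, -0.1]
grip_width: 0.385
```

Run:
```python
from h import *
st()
```

```text
t 5.4 pos [ 633.1 -115.   159. ] yjaw -16.7 z [ 0.009 -0.003 -1.   ] F [ 1.3 -0.1 -0.1] g 0.385 q7 -0.35
```

>>> {"op": "jog_arm", "data": {"translation": [[-14,-20,5],[-28,-41,5],[-42,-62,5],[-56,-82,5],[-70,-103,5],[-85,-124,5],[-99,-145,5],[-113,-165,5],[-127,-186,5],[-141,-207,5],[-156,-228,0],[-170,-248,0]], "turn": [-7,-14,-21,-28,-35,-42,-49,-56,-63,-70,-77,-82]}}

```text
clock: 6.4
position: [0.4622, -0.364, 0.1589]
ee_rot: [0.997, -0.079, -0.0, 0.005]
ft_force: [-0.5, -0.5, -1.2]
grip_width: 0.386
```

>>> {"op": "jog_arm", "data": {"translation": [[0,0,0],[0,0,-20],[0,0,-50],[0,0,-80]], "turn": [0,0,0,0]}}

```text
clock: 6.73
position: [0.463, -0.3644, 0.0793]
ee_rot: [0.997, -0.079, 0.001, 0.006]
ft_force: [0.5, -0.2, -1.8]
grip_width: 0.384
```

Run:
```python
from h import *
st()
p=manip.camera("wrist");save(p,"w3.png");
for n,z in (("tool_tray",.042),("brush",.08)):
  for d in manip.outline_of(p,n): print(n,round(d["confidence"],2),np.round(d["extent"]).tolist(),foot(p,d["mask"],z))
```

```text
t 6.73 pos [ 463.  -364.4   79.3] yjaw -99.0 z [ 0.001 -0.011 -1.   ] F [ 0.5 -0.2 -1.8] g 0.384 q7 -1.22
tool_tray 0.9 [161.0, 50.0, 357.0, 333.0] ((493.6800231933594, -371.32952880859375), (115.03292846679688, 151.2398223876953), 81.67469787597656)
brush 0.86 [213.0, 69.0, 299.0, 336.0] ((478.20819091796875, -365.7888488769531), (38.34089279174805, 154.02175903320312), 81.72977447509766)
```

View pics/w3.png

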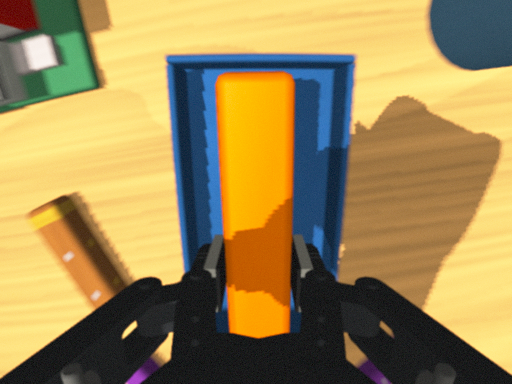

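Brush is aligned inside the tray, its far end clear of the wall at row 69. I lower and release.

>>> {"op": "jog_arm", "data": {"translation": [[0,0,-20],[0,0,-40],[0,0,-53],[0,0,-60],[0,0,-60]], "turn": [0,0,0,0,0]}}

```text
clock: 7.3
position: [0.4623, -0.3635, 0.0197]
ee_rot: [0.997, -0.078, -0.001, 0.004]
ft_force: [-1.3, 1.2, -0.1]
grip_width: 0.384
```

>>> {"op": "jog_arm", "data": {"translation": [[0,0,-3],[0,0,-3],[0,0,-3],[0,0,0],[0,0,10],[0,0,40],[0,0,80],[0,0,110],[0,0,110]], "turn": [0,0,0,0,0,0,0,0,0], "grip": 50}}

```text
clock: 8.05
position: [0.4654, -0.3656, 0.1378]
ee_rot: [0.997, -0.078, 0.003, 0.007]
ft_force: [1.3, -0.4, 0.7]
grip_width: 0.585
```

Run:
```python
from h import *
st()
p=manip.camera("wrist")
for n,z in (("tool_tray",.042),("brush",.039),("handle",.026)):
  for d in manip.outline_of(p,n): print(n,round(d["confidence"],2),np.round(d["extent"]).tolist(),foot(p,d["mask"],z))
p=manip.camera("side")
for n,z in (("tool_tray",0),("brush",.005),("handle",0)):
  for d in manip.pinpoint(p,n): print(n,round(d["confidence"],2),np.round(d["at"]).tolist(),np.round(at(p,d["at"],z)*1000)[:2])
```

```text
t 8.05 pos [ 465.4 -365.6  137.8] yjaw -99.0 z [ 0.006 -0.015 -1.   ] F [ 1.3 -0.4  0.7] g 0.585 q7 -1.2
tool_tray 0.85 [184.0, 69.0, 331.0, 304.0] ((462.6771240234375, -366.0227355957031), (115.3993911743164, 214.06704711914062), 81.0819091796875)
brush 0.86 [235.0, 94.0, 274.0, 277.0] ((468.9516296386719, -363.4325256347656), (33.6802864074707, 166.50970458984375), 81.85830688476562)
handle 0.97 [0.0, 193.0, 15.0, 290.0] ((448.3490295410156, -97.69775390625), (15.994336128234863, 116.00861358642578), 63.9179801940918)
handle 0.94 [70.0, 179.0, 152.0, 280.0] ((442.8467712402344, -217.92446899414062), (108.91365814208984, 41.059505462646484), 14.94977855682373)
handle 0.59 [144.0, 335.0, 160.0, 364.0] ((301.7594909667969, -217.70130920410156), (17.355512619018555, 39.18644714355469), 78.45374298095703)
handle 0.56 [355.0, 333.0, 374.0, 355.0] ((264.2422790527344, -458.62554931640625), (18.822097778320312, 34.00369644165039), 88.20834350585938)
tool_tray 0.75 [311.0, 157.0] [ 453. -352.]
brush 0.63 [310.0, 151.0] [ 469. -378.]
handle 0.79 [338.0, 195.0] [ 294. -221.]
handle 0.77 [280.0, 210.0] [438. -60.]
handle 0.75 [257.0, 229.0] [469.  44.]
handle 0.67 [299.0, 182.0] [ 436. -208.]
handle 0.5 [365.0, 156.0] [ 272. -461.]
```

>>> {"op": "jog_arm", "data": {"translation": [[5,10,40],[15,30,75],[30,60,110],[45,95,140],[60,130,162],[78,165,162],[95,200,162],[112,235,162],[125,265,162],[135,286,162],[135,286,162],[135,286,162]], "turn": [3,6,9,9,9,9,9,9,9,9,9,9], "grip": 85}}

```text
clock: 9.45
position: [0.5971, -0.0753, 0.2897]
ee_rot: [1.0, 0.002, -0.002, 0.004]
ft_force: [0.0, -1.2, -0.9]
grip_width: 0.993
```

Run:
```python
from h import *
st()
p=manip.camera("wrist");np.save("deck.npy",p,allow_pickle=True);save(p,"w5.png",f=1.5)
for n,z in (("deck",.039),("push_plate",.087),("sander",0)):
    for d in manip.pinpoint(p,n): print(n,round(d["confidence"],2),np.round(d["at"]).tolist(),np.round(at(p,d["at"],z)*1000)[:2])
for d in manip.outline_of(p,"handle"): print("h",round(d["confidence"],2),np.round(d["extent"]).tolist(),foot(p,d["mask"],.026))
hsv=cv2.cvtColor(p["frame"],cv2.COLOR_RGB2HSV)
m=((hsv[...,1]<40)&(hsv[...,2]>170)).astype(np.uint8);m=cv2.morphologyEx(m,cv2.MORPH_OPEN,np.ones((3,3)))
for c in cv2.findContours(m,0,1)[0]:
    if cv2.contourArea(c)>300:
        P=np.array([at(p,q,.039)[:2]*1000 for q in c[:,0]]).astype(np.float32);print(cv2.boundingRect(c),cv2.minAreaRect(P))
```

```text
t 9.45 pos [597.1 -75.3 289.7] yjaw -89.8 z [-0.005 -0.007 -1.   ] F [ 0.  -1.2 -0.9] g 0.993 q7 -1.61
deck 0.8 [268.0, 124.0] [648. -90.]
push_plate 0.61 [399.0, 130.0] [ 645. -246.]
sander 0.7 [186.0, 124.0] [645.  29.]
sander 0.43 [484.0, 92.0] [ 698. -417.]
h 0.91 [326.0, 221.0, 346.0, 284.0] ((448.7643127441406, -205.45094299316406), (115.17247009277344, 32.216773986816406), 11.432826042175293)
h 0.81 [323.0, 300.0, 347.0, 345.0] ((313.5451354980469, -217.8019561767578), (87.66271209716797, 27.81136131286621), 20.752920150756836)
h 0.76 [232.0, 211.0, 270.0, 281.0] ((458.76397705078125, -64.09817504882812), (34.858455657958984, 117.72522735595703), 70.1313247680664)
h 0.74 [169.0, 202.0, 199.0, 272.0] ((473.5904235839844, 37.744266510009766), (117.61631774902344, 34.391746520996094), 2.4372851848602295)
(230, 79, 29, 95) ((642.3547973632812, -57.88550567626953), (124.4002456665039, 37.0966796875), 0.20440968871116638)
(181, 79, 31, 96) ((641.8369750976562, 6.433621406555176), (126.25553894042969, 36.19077682495117), 0.1264752894639969)
(325, 78, 31, 68) ((663.3762817382812, -185.55007934570312), (35.292694091796875, 86.94566345214844), 89.93278503417969)
(278, 78, 29, 79) ((655.3214111328125, -121.34833526611328), (101.65652465820312, 35.973148345947266), 0.5233713984489441)
(292, 0, 59, 25) ((784.758544921875, -153.6312255859375), (27.757457733154297, 71.81632995605469), 1.623896598815918)
```

View pics/w5.png

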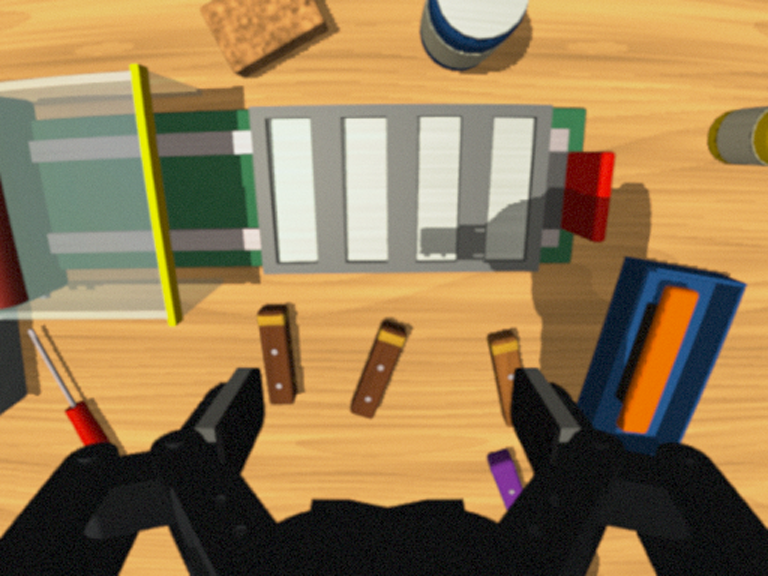

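Nest centres measured: x≈642, y≈+6.4, −57.9, −121.3, −185.5 (pitch 64 as given), yaw≈0. Three wooden handles are present, each with a brass end, and the fourth is absent. I take the light one first, at px (505,375), and hover above it.

>>> {"op": "jog_arm", "data": {"translation": [[-22,-20,0],[-44,-40,-15],[-66,-60,-40],[-90,-80,-65],[-112,-100,-90],[-134,-120,-115],[-152,-134,-140],[-152,-134,-145]], "turn": [3,7,10,13,13,13,13,13]}}

```text
clock: 10.37
position: [0.4385, -0.2165, 0.1417]
ee_rot: [0.994, 0.109, -0.005, 0.004]
ft_force: [-0.9, 0.7, -0.0]
grip_width: 0.996
```

```bash
cat > hh.py <<'E'
from h import *
st();o=np.array(manip.get_obs()["position"])*1000
p=manip.camera("wrist")
for d in manip.outline_of(p,"handle"):
    r=foot(p,d["mask"],.026);print("h",round(d["confidence"],2),np.round(d["extent"]).tolist(),np.round(r[0],1),np.round(r[1]),round(r[2],1),"rel",np.round(np.array(r[0])-o[:2],1))
for d in manip.pinpoint(p,"handle"):
    print("pt",round(d["confidence"],2),np.round(d["at"]),np.round(at(p,d["at"],0)*1000,1)[:2])
E
python3 hh.py; python3 - <<'E'
E
```

```text
t 10.37 pos [ 438.5 -216.5  141.7] yjaw -77.5 z [-0.008 -0.008 -1.   ] F [-0.9  0.7 -0. ] g 0.996 q7 -1.04
h 0.76 [392.0, 350.0, 426.0, 374.0] [ 257.7 -452.6] [39. 34.] 4.0 rel [-180.8 -236.1]
h 0.71 [66.0, 78.0, 147.0, 196.0] [453.  -70.8] [ 35. 113.] 70.0 rel [ 14.5 145.7]
h 0.69 [0.0, 38.0, 27.0, 162.0] [469.9  20. ] [ 26. 109.] 89.7 rel [ 31.4 236.4]
h 0.68 [234.0, 124.0, 267.0, 240.0] [ 442.2 -209.8] [109.  29.] 13.8 rel [3.7 6.6]
h 0.64 [217.0, 264.0, 259.0, 339.0] [ 305.3 -223.9] [99. 32.] 23.5 rel [-133.2   -7.4]
pt 0.98 [ 10. 103.] [465.9  43.5]
pt 0.88 [240. 306.] [ 283.  -228.8]
pt 0.85 [113. 135.] [454.  -66.2]
pt 0.62 [253. 180.] [ 439.3 -211.9]
```

>>> {"op": "jog_arm", "data": {"translation": [[3,6,-20],[3,6,-55],[3,6,-90],[3,6,-115],[3,6,-127],[3,6,-129],[3,6,-129]], "turn": [1,1,1,1,1,1,1]}}

```text
clock: 11.1
position: [0.4487, -0.2067, 0.0177]
ee_rot: [0.993, 0.121, -0.001, 0.004]
ft_force: [-0.4, 0.2, -0.3]
grip_width: 0.996
```

>>> {"op": "jog_arm", "data": {"translation": [[0,0,0],[0,0,0],[0,0,0],[0,0,0],[0,0,0],[0,0,0],[0,0,30],[0,0,60],[0,0,100],[0,0,120]], "turn": [0,0,0,0,0,0,0,0,0,0], "grip": 5}}

```text
clock: 11.93
position: [0.4498, -0.207, 0.1418]
ee_rot: [0.993, 0.121, 0.001, 0.005]
ft_force: [1.5, -0.7, -0.6]
grip_width: 0.302
```

```bash
cat >> hh.py <<'E'
save(p,"last.png")
E
python3 hh.py
```

```text
t 11.93 pos [ 449.8 -207.   141.8] yjaw -76.1 z [ 0.003 -0.01  -1.   ] F [ 1.5 -0.7 -0.6] g 0.302 q7 -1.04
h 0.79 [0.0, 47.0, 33.0, 166.0] [470.7  25.5] [109.  34.] 1.4 rel [ 20.8 232.6]
h 0.75 [231.0, 164.0, 285.0, 339.0] [ 377.9 -225.3] [201.  53.] 14.5 rel [-71.9 -18.2]
h 0.75 [73.0, 90.0, 153.0, 208.0] [453.9 -70.4] [ 34. 114.] 70.4 rel [  4.  136.6]
h 0.75 [226.0, 288.0, 236.0, 336.0] [ 309.1 -212. ] [59. 11.] 13.8 rel [-140.7   -5. ]
h 0.45 [362.0, 367.0, 388.0, 382.0] [ 249.5 -403.7] [48. 13.] 51.8 rel [-200.4 -196.6]
pt 0.98 [ 19. 110.] [466.8  43.2]
pt 0.87 [119. 148.] [451.7 -64.2]
pt 0.8 [242. 317.] [ 281.4 -229.6]
```

>>> {"op": "jog_arm", "data": {"translation": [[20,10,10],[40,20,10],[65,30,10],[90,40,10],[115,50,10],[140,60,5],[165,70,0],[185,78,-10],[200,86,-20],[200,86,-30],[200,86,-40],[200,86,-40]], "turn": [-4,-8,-11,-14,-14,-14,-14,-14,-14,-14,-14,-14]}}

```text
clock: 13.08
position: [0.647, -0.1216, 0.0953]
ee_rot: [1.0, -0.001, -0.003, 0.005]
ft_force: [-0.1, -0.2, -1.1]
grip_width: 0.304
```

```bash
python3 hh.py
```

```text
t 13.08 pos [ 647.  -121.6   95.3] yjaw -90.2 z [-0.006 -0.01  -1.   ] F [-0.1 -0.2 -1.1] g 0.304 q7 -1.6
h 0.62 [230.0, 165.0, 288.0, 337.0] [ 598.8 -121.5] [166.  43.] 0.4 rel [-48.1   0. ]
h 0.54 [75.0, 313.0, 92.0, 321.0] [537.1  40.7] [ 4. 19.] 36.7 rel [-109.8  162.2]
pt 0.59 [257. 250.] [ 594.2 -121.5]
```

View pics/last.png

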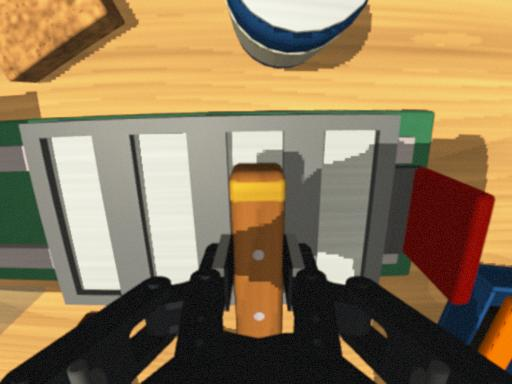

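Handle sits over the third nest (px 257, 200–340), parallel to it. I check its end position.

Run:
```python
from h import *
p=manip.camera("wrist")
for z in (.098,.104): print(at(p,(257,179),z)*1000,at(p,(257,318),z)*1000, at(p,(231,200),z)*1000,at(p,(285,200),z)*1000)
for uv in ((231,132),(283,132)): print(at(p,uv,.039)*1000)
```

```text
[ 688.41852039 -121.53061825   98.        ] [ 600.0570518  -121.09503277   98.        ] [ 677.05907557 -107.7216474    98.        ] [ 676.85162509 -136.31527914   98.        ]
[ 689.95733513 -121.49622516  104.        ] [ 605.26717023 -121.07873769  104.        ] [ 679.06986041 -108.26099902  104.        ] [ 678.87102924 -135.66660269  104.        ]
[ 707.16086636 -103.93904819   39.        ]
[ 706.98258494 -140.15161242   39.        ]
```

>>> {"op": "jog_arm", "data": {"translation": [[5,0,-12],[5,0,-25],[5,0,-33],[5,0,-37],[5,0,-37]], "turn": [0,0,0,0,0]}}

```text
clock: 13.7
position: [0.6532, -0.1219, 0.061]
ee_rot: [1.0, -0.002, -0.001, 0.005]
ft_force: [0.2, 0.2, -1.0]
grip_width: 0.301
```

```bash
python3 -c "from h import *;st()"
```

```text
t 13.7 pos [ 653.2 -121.9   61. ] yjaw -90.2 z [-0.002 -0.011 -1.   ] F [ 0.2  0.2 -1. ] g 0.301 q7 -1.61
```

>>> {"op": "jog_arm", "data": {"translation": [[0,0,-2],[0,0,-4],[0,0,-5],[0,0,-5],[0,0,-5]], "turn": [0,0,0,0,0]}}

```text
clock: 14.12
position: [0.6533, -0.1219, 0.0579]
ee_rot: [1.0, -0.002, -0.001, 0.006]
ft_force: [-7.5, 1.7, 11.6]
grip_width: 0.302
```

>>> {"op": "jog_arm", "data": {"translation": [[0,0,0],[0,0,0],[0,0,0],[0,0,0],[0,0,10],[0,0,40],[-5,0,75],[-5,0,75]], "turn": [0,0,0,0,0,0,0,0], "grip": 44}}

```text
clock: 14.78
position: [0.6514, -0.1221, 0.1409]
ee_rot: [1.0, -0.002, 0.004, 0.006]
ft_force: [0.6, -0.3, 2.0]
grip_width: 0.519
```

```bash
python3 hh.py
```

```text
t 14.78 pos [ 651.4 -122.1  140.9] yjaw -90.2 z [ 0.008 -0.013 -1.   ] F [ 0.6 -0.3  2. ] g 0.519 q7 -1.59
h 0.85 [206.0, 302.0, 237.0, 335.0] [502.8 -82.4] [30. 41.] 72.7 rel [-148.5   39.7]
h 0.8 [239.0, 145.0, 273.0, 270.0] [ 631.7 -121.4] [130.  34.] 0.5 rel [-19.7   0.6]
h 0.66 [113.0, 328.0, 144.0, 376.0] [431.9  23.9] [13. 42.] 52.5 rel [-219.5  145.9]
pt 0.96 [213. 338.] [453.2 -67. ]
pt 0.84 [126. 329.] [465.5  41.8]
pt 0.83 [259. 205.] [ 628.8 -124. ]
```

View pics/last.png

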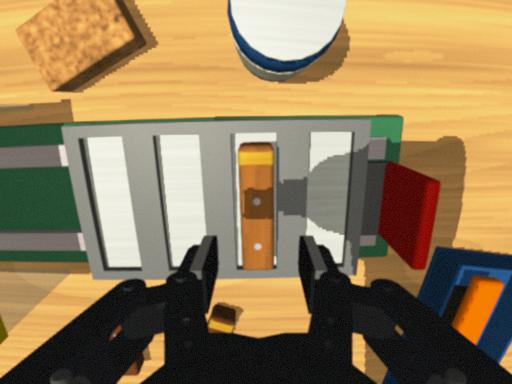

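```bash
cat > fit.py <<'E'
# project predicted handle boxes lying in nests; compare to observed
from h import *
import sys
p=manip.camera("wrist")
for d in manip.outline_of(p,"handle"):
    for z in (.065,): 
        r=foot(p,d["mask"],z);print(round(d["confidence"],2),np.round(d["extent"]).tolist(),np.round(r[0],1),np.round(r[1],1),round(r[2],1))
E
python3 fit.py
python3 - <<'E'
from h import *
p=manip.camera("wrist")
print(at(p,(256,148),.065)*1000,at(p,(258,269),.065)*1000,at(p,(258,269),.073)*1000,at(p,(258,269),.039)*1000)
for cx in (634,637,640,642): print(cx,[np.round(proj(p,(np.array([cx+s,-122,z])/1000))).tolist() for s in(-55,55) for z in(39,65)])
E
```

```text
0.89 [205.0, 303.0, 235.0, 336.0] [540.4 -88.3] [25.7 31. ] 88.1
0.69 [109.0, 330.0, 143.0, 378.0] [477.2   1.5] [10.5 36.9] 54.2
0.57 [236.0, 142.0, 276.0, 273.0] [ 646.  -121.3] [110.3  29. ] 0.8
[ 693.67735827 -120.97615978   65.        ] [ 592.64194415 -122.06608283   65.        ] [ 597.68016572 -122.00378434   73.        ] [ 576.26772406 -122.26855292   39.        ]
634 [[258.0, 266.0], [258.0, 283.0], [257.0, 149.0], [257.0, 154.0]]
637 [[258.0, 264.0], [258.0, 280.0], [257.0, 145.0], [257.0, 150.0]]
640 [[258.0, 261.0], [258.0, 277.0], [257.0, 142.0], [257.0, 146.0]]
642 [[258.0, 259.0], [258.0, 275.0], [257.0, 139.0], [257.0, 143.0]]
```

Handle 1 lies flat in the third nest: a fitted 110×29 mm at (646,−121). Next is the middle dark handle.

>>> {"op": "jog_arm", "data": {"translation": [[-20,6,4],[-45,13,4],[-70,20,4],[-95,27,4],[-120,34,4],[-145,41,4],[-170,48,4],[-190,54,4],[-198,55,0],[-198,55,0],[-198,55,0],[-198,55,0]], "turn": [-5,-10,-15,-20,-20,-20,-20,-20,-20,-20,-20,-20], "grip": 85}}

```text
clock: 16.08
position: [0.4507, -0.0671, 0.1317]
ee_rot: [0.984, -0.175, -0.003, 0.005]
ft_force: [1.1, -0.1, -0.9]
grip_width: 0.997
```

```bash
python3 hh.py
```

```text
t 16.08 pos [450.7 -67.1 131.7] yjaw -110.2 z [-0.007 -0.009 -1.   ] F [ 1.1 -0.1 -0.9] g 0.997 q7 -1.91
h 0.74 [413.0, 230.0, 483.0, 310.0] [ 295.6 -224.2] [126.  30.] 22.8 rel [-155.1 -157.1]
h 0.59 [241.0, 126.0, 272.0, 248.0] [453.7 -66.2] [ 28. 109.] 70.0 rel [2.9 0.9]
h 0.56 [102.0, 155.0, 186.0, 256.0] [470.6  35. ] [108.  36.] 2.4 rel [ 19.9 102. ]
h 0.4 [243.0, 2.0, 267.0, 7.0] [ 595.5 -116.6] [16.  4.] 69.8 rel [144.8 -49.5]
pt 0.89 [255. 181.] [454.7 -66.1]
pt 0.68 [148. 205.] [469.3  44.9]
pt 0.59 [439. 269.] [ 284.5 -227.6]
```

>>> {"op": "jog_arm", "data": {"translation": [[3,1,-20],[3,1,-55],[3,1,-90],[3,1,-108],[3,1,-116],[3,1,-117],[3,1,-117]], "turn": [0,0,0,0,0,0,0]}}

```text
clock: 16.82
position: [0.4541, -0.0659, 0.0151]
ee_rot: [0.984, -0.175, -0.003, 0.005]
ft_force: [0.7, -1.1, 0.4]
grip_width: 0.996
```

>>> {"op": "jog_arm", "data": {"translation": [[0,0,0],[0,0,0],[0,0,0],[0,0,0],[0,0,0],[0,0,0],[0,0,30],[0,0,60],[0,0,100],[0,0,120]], "turn": [0,0,0,0,0,0,0,0,0,0], "grip": 5}}

```text
clock: 17.65
position: [0.4553, -0.0658, 0.1392]
ee_rot: [0.985, -0.175, -0.001, 0.005]
ft_force: [1.0, 0.3, 0.2]
grip_width: 0.305
```

>>> {"op": "jog_arm", "data": {"translation": [[20,1,5],[45,2,5],[70,3,5],[95,4,5],[120,5,5],[145,6,5],[170,7,0],[188,8,-10],[188,8,-25],[188,8,-40],[188,8,-40],[188,8,-40]], "turn": [5,10,15,20,20,20,20,20,20,20,20,20]}}

```text
clock: 18.65
position: [0.6426, -0.0578, 0.0985]
ee_rot: [1.0, -0.002, -0.001, 0.005]
ft_force: [0.2, -0.7, -1.1]
grip_width: 0.31
```

```bash
cat > pl.py <<'E'
from h import *
import sys
st();p=manip.camera("wrist");zt=manip.get_obs()["position"][2]+float(sys.argv[1])/1000
for d in manip.outline_of(p,"handle"):
    r=foot(p,d["mask"],zt);e=d["extent"]
    print(round(d["confidence"],2),np.round(e).tolist(),np.round(r[0],1),np.round(r[1],1),round(r[2],1))
hsv=cv2.cvtColor(p["frame"],cv2.COLOR_RGB2HSV)
m=((hsv[...,1]<40)&(hsv[...,2]>170)).astype(np.uint8)
for c in cv2.findContours(m,0,1)[0]:
    if cv2.contourArea(c)>300: 
        P=np.array([at(p,q,.039)[:2]*1000 for q in c[:,0]]).astype(np.float32);x,y=P.T
        print("white",cv2.boundingRect(c),"x",x.min().round(),x.max().round(),"y",y.min().round(1),y.max().round(1))
save(p,"last.png")
E
python3 pl.py 11
```

```text
t 18.65 pos [642.6 -57.8  98.5] yjaw -90.2 z [-0.002 -0.009 -1.   ] F [ 0.2 -0.7 -1.1] g 0.31 q7 -1.7
0.88 [323.0, 136.0, 378.0, 284.0] [ 667.  -102.4] [78.2 24.3] 0.9
0.81 [137.0, 324.0, 176.0, 375.0] [ 5.759e+02 -2.000e-01] [ 6.3 33.6] 48.9
white (412, 124, 47, 28) x 688.0 708.0 y -203.0 -168.7
white (322, 124, 52, 42) x 677.0 706.0 y -138.8 -103.4
white (98, 111, 184, 173) x 579.0 715.0 y -74.3 55.5
white (399, 0, 104, 28) x 771.0 792.0 y -222.8 -148.9
```

View pics/last.png

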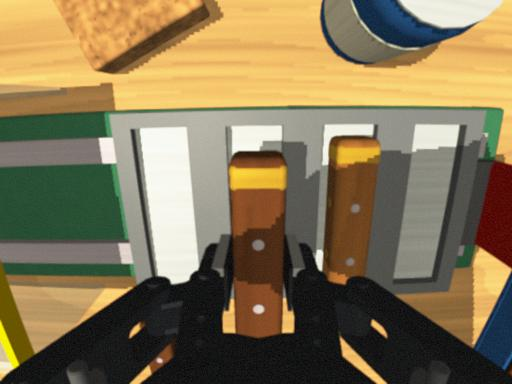

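Second handle is above the second nest (px 258, 168–340), aligned.

>>> {"op": "jog_arm", "data": {"translation": [[4,1,-12],[4,1,-25],[4,1,-36],[4,1,-41],[4,1,-43],[4,1,-45],[4,1,-46],[4,1,-46]], "turn": [0,0,0,0,0,0,0,0]}}

```text
clock: 19.42
position: [0.6476, -0.0568, 0.0551]
ee_rot: [1.0, -0.002, 0.001, 0.005]
ft_force: [-2.9, -0.4, 2.6]
grip_width: 0.305
```

>>> {"op": "jog_arm", "data": {"translation": [[0,0,-1],[0,0,-1],[0,0,-1],[0,0,-1],[0,0,10],[0,0,40],[-5,0,75],[-5,0,75],[-5,0,75]], "turn": [0,0,0,0,0,0,0,0,0], "grip": 44}}

```text
clock: 20.17
position: [0.6441, -0.0568, 0.1335]
ee_rot: [1.0, -0.002, 0.003, 0.005]
ft_force: [-0.1, -0.1, -1.5]
grip_width: 0.515
```

```bash
python3 fit.py; python3 hh.py
```

```text
0.79 [314.0, 136.0, 362.0, 266.0] [ 645.7 -117.8] [109.8  33.3] 0.2
0.66 [238.0, 127.0, 275.0, 268.0] [647.  -56.1] [ 28.7 110.1] 89.7
0.47 [157.0, 336.0, 163.0, 344.0] [513.5  34.3] [ 3.8 12.2] 82.9
t 20.27 pos [642.4 -56.9 130.1] yjaw -90.2 z [ 0.001 -0.01  -1.   ] F [-0.  -0.5 -0.7] g 0.516 q7 -1.69
h 0.81 [235.0, 127.0, 276.0, 267.0] [633.9 -56.1] [129.  33.] 0.1 rel [-8.6  0.8]
h 0.62 [157.0, 335.0, 162.0, 356.0] [468.4  51.2] [ 6. 29.] 82.8 rel [-174.1  108.1]
h 0.55 [318.0, 133.0, 363.0, 267.0] [ 631.6 -130.2] [132.  38.] 0.3 rel [-10.9 -73.3]
h 0.5 [311.0, 0.0, 467.0, 71.0] [ 775.1 -164.8] [ 52. 127.] 3.1 rel [ 132.7 -108. ]
pt 0.71 [258. 195.] [633.1 -57.7]
pt 0.67 [334. 197.] [ 630.  -134.1]
```

>>> {"op": "jog_arm", "data": {"translation": [[-10,6,15],[-30,18,20],[-55,32,20],[-80,46,20],[-105,60,20],[-130,74,20],[-155,86,20],[-173,97,20],[-173,97,15],[-173,97,15],[-173,97,15],[-173,97,15]], "turn": [2,2,2,2,2,2,2,2,2,2,2,2], "grip": 85}}

```text
clock: 21.42
position: [0.4695, 0.0396, 0.1437]
ee_rot: [1.0, 0.015, -0.0, 0.005]
ft_force: [-0.4, 0.3, -1.0]
grip_width: 0.996
```

```bash
python3 hh.py
```

```text
t 21.42 pos [469.5  39.6 143.7] yjaw -88.2 z [-0.001 -0.009 -1.   ] F [-0.4  0.3 -1. ] g 0.996 q7 -1.77
h 0.93 [237.0, 131.0, 272.0, 239.0] [471.2  41.1] [108.  28.] 1.9 rel [1.6 1.5]
h 0.92 [368.0, 0.0, 418.0, 54.0] [615.4 -68.5] [43. 40.] 0.2 rel [ 145.9 -108.1]
h 0.66 [448.0, 1.0, 502.0, 62.0] [ 618.9 -141.6] [54. 48.] 1.1 rel [ 149.4 -181.2]
h 0.58 [455.0, 292.0, 478.0, 312.0] [ 345.1 -208.3] [42.  9.] 56.9 rel [-124.5 -247.9]
pt 0.73 [254. 182.] [469.   43.2]
```

>>> {"op": "jog_arm", "data": {"translation": [[1,2,-20],[1,2,-55],[1,2,-90],[1,2,-118],[1,2,-128],[1,2,-129],[1,2,-129]], "turn": [0,0,0,0,0,0,0]}}

```text
clock: 22.15
position: [0.4709, 0.0419, 0.0154]
ee_rot: [1.0, 0.015, -0.0, 0.004]
ft_force: [0.3, 0.2, 0.2]
grip_width: 0.996
```

>>> {"op": "jog_arm", "data": {"translation": [[0,0,0],[0,0,0],[0,0,0],[0,0,0],[0,0,0],[0,0,0],[0,0,30],[0,0,60],[0,0,100],[0,0,120]], "turn": [0,0,0,0,0,0,0,0,0,0], "grip": 5}}

```text
clock: 22.98
position: [0.472, 0.0424, 0.1394]
ee_rot: [1.0, 0.016, 0.001, 0.004]
ft_force: [1.6, -0.7, -1.3]
grip_width: 0.307
```

>>> {"op": "jog_arm", "data": {"translation": [[20,-8,5],[45,-16,5],[70,-24,5],[95,-30,5],[120,-36,5],[145,-36,5],[165,-36,0],[172,-36,-10],[172,-36,-25],[172,-36,-40],[172,-36,-40],[172,-36,-40]], "turn": [-2,-2,-2,-2,-2,-2,-2,-2,-2,-2,-2,-2]}}

```text
clock: 23.98
position: [0.6428, 0.0064, 0.0985]
ee_rot: [1.0, -0.002, 0.0, 0.004]
ft_force: [-0.9, -0.2, -1.0]
grip_width: 0.306
```

```bash
python3 pl.py 11
```

```text
t 23.98 pos [642.8   6.4  98.5] yjaw -90.2 z [ 0.    -0.009 -1.   ] F [-0.9 -0.2 -1. ] g 0.306 q7 -1.81
0.97 [227.0, 152.0, 287.0, 338.0] [645.8   7. ] [ 27.4 107.4] 89.9
0.91 [319.0, 131.0, 379.0, 288.0] [667.7 -37.3] [24.2 79. ] 89.5
0.58 [401.0, 137.0, 475.0, 287.0] [665.  -82.3] [81.7 30.4] 0.0
white (0, 240, 74, 26) x 594.0 618.0 y 159.2 228.1
white (0, 139, 51, 31) x 677.0 699.0 y 160.0 203.2
white (497, 126, 15, 116) x 613.0 708.0 y -204.2 -170.7
white (410, 123, 50, 31) x 687.0 708.0 y -139.1 -103.4
white (180, 112, 212, 129) x 619.0 715.0 y -86.8 60.9
white (0, 76, 36, 16) x 734.0 743.0 y 160.4 189.3
```

View pics/last.png

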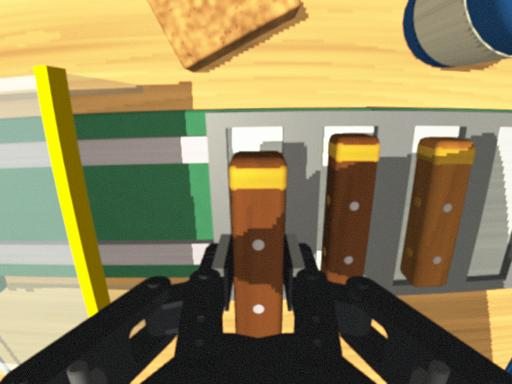

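Third handle is over the first nest (px 257, 165–340), and the other two lie in theirs. I lower it.

>>> {"op": "jog_arm", "data": {"translation": [[3,0,-12],[3,0,-25],[3,0,-36],[3,0,-41],[3,0,-43],[3,0,-45],[3,0,-46],[3,0,-46]], "turn": [0,0,0,0,0,0,0,0]}}

```text
clock: 24.75
position: [0.6468, 0.0065, 0.0554]
ee_rot: [1.0, -0.002, 0.001, 0.005]
ft_force: [-5.5, -0.9, 7.7]
grip_width: 0.305
```

>>> {"op": "jog_arm", "data": {"translation": [[0,0,-1],[0,0,-1],[0,0,-1],[0,0,-1],[0,0,10],[0,0,40],[0,-30,75],[0,-60,100],[0,-60,130],[0,-60,130]], "turn": [0,0,0,0,0,0,0,0,0,0], "grip": 44}}

```text
clock: 25.58
position: [0.6495, -0.0566, 0.1934]
ee_rot: [1.0, -0.004, 0.006, 0.005]
ft_force: [1.1, 1.0, 0.3]
grip_width: 0.515
```

```bash
python3 fit.py; python3 pl.py -120
python3 - <<'E'
from h import *
p=manip.camera("wrist")
for d in manip.pinpoint(p,"push_plate"): print(d["confidence"],d["at"],at(p,d["at"],.087)*1000)
for d in manip.outline_of(p,"push_plate"): print(d["confidence"],d["extent"])
hsv=cv2.cvtColor(p["frame"],cv2.COLOR_RGB2HSV)
m=(((hsv[...,0]<6)|(hsv[...,0]>174))&(hsv[...,1]>180)).astype(np.uint8)
for c in cv2.findContours(m,0,1)[0]:
  if cv2.contourArea(c)>100: print(cv2.boundingRect(c),[np.round(at(p,q[0],.107)[:2]*1000).tolist() for q in cv2.approxPolyDP(c,4,True)])
E
```

```text
0.95 [308.0, 136.0, 339.0, 242.0] [ 645.6 -119.3] [109.6  31.9] 1.3
0.94 [241.0, 131.0, 269.0, 243.0] [647.5 -55.3] [111.4  28.3] 0.2
0.67 [174.0, 137.0, 214.0, 240.0] [647.    4.3] [108.8  31.8] 0.5
t 25.68 pos [647.6 -53.9 187.9] yjaw -90.3 z [ 0.006 -0.009 -1.   ] F [-0.1 -0.3 -1.2] g 0.516 q7 -1.69
0.93 [243.0, 129.0, 275.0, 243.0] [647.7 -55.7] [108.5  27.8] 0.0
0.81 [307.0, 131.0, 344.0, 243.0] [ 646.6 -118.6] [110.5  32. ] 0.4
0.7 [177.0, 133.0, 213.0, 243.0] [647.    4.8] [ 32.  111.1] 89.0
white (0, 213, 73, 19) x 591.0 613.0 y 156.5 247.4
white (0, 137, 57, 23) x 676.0 698.0 y 157.4 226.2
white (368, 124, 35, 19) x 689.0 707.0 y -202.3 -166.5
white (305, 124, 37, 41) x 666.0 707.0 y -138.3 -102.5
white (146, 116, 155, 125) x 580.0 715.0 y -97.1 58.9
white (0, 97, 48, 13) x 728.0 738.0 y 158.0 213.4
white (332, 0, 87, 67) x 762.0 822.0 y -207.3 -123.9
0.72 [466.6, 196.1] [ 644.6495045  -246.52517292   87.        ]
0.66 [290.0, 184.0] [656.75620436 -81.54194335  87.        ]
0.93 [159.9, 110.2, 487.3, 255.9]
0.75 [118.8, 0.0, 224.9, 86.9]
(22, 336, 19, 20) [[502.0, 178.0], [490.0, 196.0], [474.0, 194.0], [490.0, 175.0]]
(424, 150, 61, 87) [[690.0, -195.0], [638.0, -194.0], [615.0, -242.0], [680.0, -240.0]]
```

View pics/last.png

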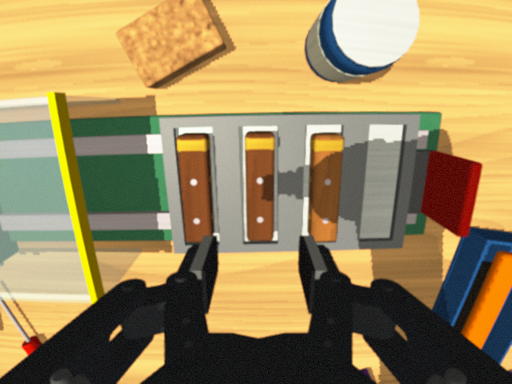

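All three handles lie flat in separate nests (fits at y≈4, −56, −119; 110×28–32 mm). Now I shut the gripper and go behind the push plate, whose face is at y≈−247.

>>> {"op": "jog_arm", "data": {"translation": [[0,-25,10],[0,-50,10],[0,-75,10],[0,-100,10],[0,-125,10],[0,-150,10],[0,-175,10],[-2,-200,10],[-2,-225,10],[-2,-240,10],[-2,-246,10],[-2,-246,10]], "turn": [7,14,21,28,35,42,49,56,63,70,77,83], "grip": 0}}

```text
clock: 26.93
position: [0.6433, -0.3016, 0.193]
ee_rot: [0.749, 0.663, 0.003, 0.002]
ft_force: [0.2, 0.6, -0.1]
grip_width: -0.001
```

>>> {"op": "jog_arm", "data": {"translation": [[0,0,-5],[0,0,-30],[0,0,-60],[0,0,-90],[0,0,-105],[0,0,-112],[0,0,-114],[0,0,-114]], "turn": [7,7,7,7,7,7,7,7]}}

```text
clock: 27.6
position: [0.6439, -0.3015, 0.0798]
ee_rot: [0.707, 0.707, 0.003, 0.002]
ft_force: [0.9, 0.4, -0.3]
grip_width: -0.002
```

Run:
```python
from h import *
st()
p=manip.camera("wrist");save(p,"w9.png")
for d in manip.pinpoint(p,"push_plate"): print(d["confidence"],d["at"],at(p,d["at"],.087)*1000)
```

```text
t 27.6 pos [ 643.9 -301.5   79.8] yjaw 0.0 z [ 0.008  0.001 -1.   ] F [ 0.9  0.4 -0.3] g -0.002 q7 0.15
0.89 [258.9, 157.4] [ 644.55563256 -249.20156418   87.        ]
```

View pics/w9.png

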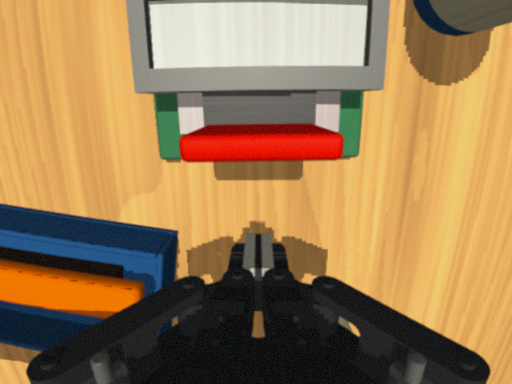

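Fingers are shut and centred behind the red plate (px 181–342, row 147). Push slowly.

>>> {"op": "jog_arm", "data": {"translation": [[0,10,0],[0,20,0],[0,28,0],[0,34,0],[0,38,0],[0,41,0],[0,44,0],[0,47,0],[0,50,0],[0,53,0],[0,56,0],[0,59,0]], "turn": [0,0,0,0,0,0,0,0,0,0,0,0]}}

```text
clock: 28.7
position: [0.6442, -0.2428, 0.0811]
ee_rot: [0.707, 0.707, 0.003, 0.003]
ft_force: [-1.5, -2.4, 2.5]
grip_width: -0.0
```

>>> {"op": "jog_arm", "data": {"translation": [[0,4,0],[0,8,0],[0,12,0],[0,16,0],[0,20,0],[0,24,0],[0,28,0],[0,32,0],[0,36,0],[0,40,0],[0,44,0],[0,48,0]], "turn": [0,0,0,0,0,0,0,0,0,0,0,0]}}

```text
clock: 29.7
position: [0.644, -0.1943, 0.0809]
ee_rot: [0.707, 0.707, 0.003, 0.003]
ft_force: [-2.0, -3.7, 2.0]
grip_width: -0.0
```

>>> {"op": "jog_arm", "data": {"translation": [[0,5,0],[0,11,0],[0,17,0],[0,23,0],[0,29,0],[0,35,0],[0,41,0],[0,47,0],[0,53,0],[0,59,0],[0,65,0],[0,70,0]], "turn": [0,0,0,0,0,0,0,0,0,0,0,0]}}

```text
clock: 30.7
position: [0.6439, -0.1234, 0.0808]
ee_rot: [0.707, 0.707, 0.003, 0.003]
ft_force: [-3.2, -2.6, -0.0]
grip_width: 0.001
```

>>> {"op": "jog_arm", "data": {"translation": [[0,5,0],[0,10,0],[0,15,0],[0,20,0],[0,25,0],[0,30,0],[0,35,0],[0,40,0],[0,44,0],[0,48,0],[0,52,0],[0,55,0]], "turn": [0,0,0,0,0,0,0,0,0,0,0,0]}}

```text
clock: 31.7
position: [0.6439, -0.0677, 0.0808]
ee_rot: [0.707, 0.707, 0.003, 0.003]
ft_force: [-2.2, -3.5, 0.2]
grip_width: 0.0
```

>>> {"op": "jog_arm", "data": {"translation": [[0,2,0],[0,4,0],[0,6,0],[0,8,0],[0,10,0],[0,12,0],[0,14,0],[0,16,0],[0,18,0],[0,20,0],[0,22,0],[0,24,0]], "turn": [0,0,0,0,0,0,0,0,0,0,0,0]}}

```text
clock: 32.7
position: [0.6439, -0.0544, 0.0809]
ee_rot: [0.71, 0.705, -0.001, 0.007]
ft_force: [-4.1, -34.2, 4.9]
grip_width: -0.002
```

Stopped at y≈−54 with 34 N. I back off slightly and check whether that is the stop.

>>> {"op": "jog_arm", "data": {"translation": [[0,-3,0],[0,-10,0],[0,-18,0],[0,-18,0]], "turn": [0,0,0,0]}}

```text
clock: 33.03
position: [0.6442, -0.0734, 0.0809]
ee_rot: [0.71, 0.704, -0.001, 0.007]
ft_force: [0.0, -0.3, 0.2]
grip_width: 0.002
```

Run:
```python
from h import *
st()
p=manip.camera("wrist");q=manip.camera("side")
for c in(p,q):
  for n,z in(("push_plate",.087),("deck",.039)):
    for d in manip.pinpoint(c,n): print(n,round(d["confidence"],2),d["at"],np.round(at(c,d["at"],z)*1000))
  for d in manip.outline_of(c,"handle"): print("h",round(d["confidence"],2),np.round(d["extent"]),np.round(foot(c,d["mask"],.065)[0]))
a=cv2.resize(p["frame"],(512,384));b=cv2.resize(q["frame"][90:330,100:420],(512,384))
cv2.imwrite("pics/pq.png",cv2.resize(np.hstack([a,b]),(800,300))[:,:,::-1])
```

```text
t 33.03 pos [644.2 -73.4  80.9] yjaw -0.5 z [ 0.008 -0.011 -1.   ] F [ 0.  -0.3  0.2] g 0.002 q7 -0.22
push_plate 0.87 [252.1, 202.5] [642. -44.  87.]
deck 0.72 [451.5, 67.1] [766.  26.  39.]
deck 0.65 [182.4, 314.8] [487. 406.  39.]
h 0.71 [323. 189. 354. 200.] [ 276. -177.]
h 0.48 [360. 145. 379. 169.] [ 253. -388.]
```

View pics/pq.png

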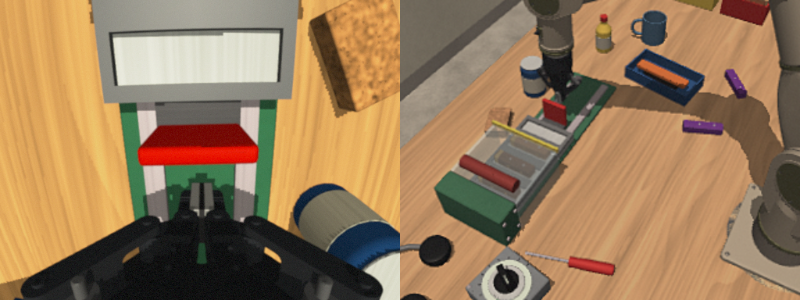

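>>> {"op": "jog_arm", "data": {"translation": [[0,6,0],[0,10,0],[0,13,0],[0,15,0],[0,17,0],[0,19,0],[0,21,0],[0,23,0],[0,25,0],[0,27,0],[0,29,0],[0,31,0]], "turn": [0,0,0,0,0,0,0,0,0,0,0,0]}}

```text
clock: 34.43
position: [0.6438, -0.0546, 0.0811]
ee_rot: [0.713, 0.701, -0.007, 0.012]
ft_force: [-3.8, -38.0, 5.9]
grip_width: 0.002
```

Run:
```python
from h import *
st();print(np.round(manip.get_obs()["torque"],2))
p=manip.camera("wrist");q=manip.camera("side")
hsv=cv2.cvtColor(p["frame"],cv2.COLOR_RGB2HSV)
m=((hsv[...,1]<40)&(hsv[...,2]>170)).astype(np.uint8)
for c in cv2.findContours(m,0,1)[0]:
    if cv2.contourArea(c)>1500:
        P=np.array([at(p,u,.039)[:2]*1000 for u in c[:,0]]).astype(np.float32);print(cv2.boundingRect(c),np.round(P.min(0)),np.round(P.max(0)))
for d in manip.pinpoint(q,"oil_tin"): print(round(d["confidence"],2),d["at"],at(q,d["at"],0))
for d in manip.outline_of(q,"oil_tin"): print(d["extent"])
s=cv2.imread("pics/side0.png");cur=cv2.resize(q["frame"][:,:,::-1],(768,576))
a=np.load("deck.npy",allow_pickle=True).item()
for uv in((92,45),(114,214)): print("bar",at(a,uv,.106)*1000,at(a,uv,.1)*1000)
cv2.imwrite("pics/cmp.png",np.hstack([s[80:480,170:570],cur[80:480,170:570]]))
```

```text
t 34.43 pos [643.8 -54.6  81.1] yjaw -1.0 z [ 0.007 -0.027 -1.   ] F [ -3.8 -38.    5.9] g 0.002 q7 -0.27
[-7.91  0.71 -0.01]
(147, 74, 209, 66) [579.   1.] [705.  38.]
0.78 [207.6, 162.5] [ 0.78288773 -0.13618007  0.        ]
[192.7, 134.2, 214.6, 167.2]
bar [736.56635275 100.85239154 106.        ] [737.71241108 104.06578012 100.        ]
bar [544.33719172 101.82282096 106.        ] [541.94914983 105.05405071 100.        ]
```

View pics/cmp.png

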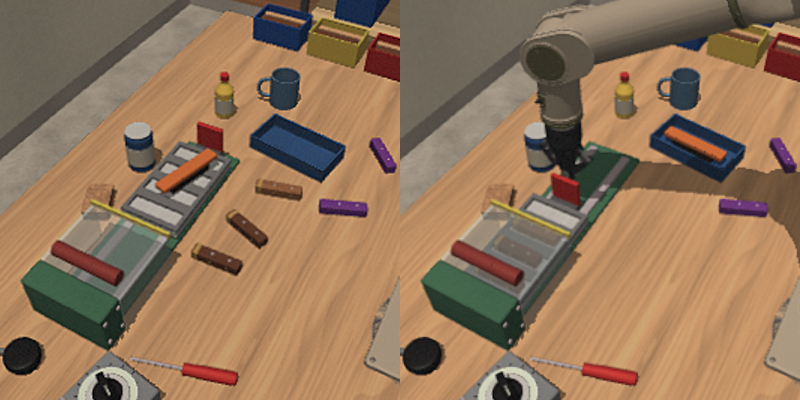

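The stop is rigid: same position, −54.5, at both 34 and 38 N. The empty nest moved 205 mm and the tin has not moved. Retreating and going to the dial.

>>> {"op": "jog_arm", "data": {"translation": [[0,-4,0],[0,-20,0],[0,-30,20],[0,-30,55],[0,-30,95],[0,-30,130],[0,-30,150],[-15,10,150],[-30,45,150],[-42,80,150],[-54,115,150],[-66,150,150]], "turn": [0,0,0,0,0,5,12,19,26,33,40,47]}}

```text
clock: 35.63
position: [0.5769, 0.0971, 0.2314]
ee_rot: [0.372, 0.928, -0.002, 0.014]
ft_force: [0.6, 0.8, -0.1]
grip_width: -0.0
```

>>> {"op": "jog_arm", "data": {"translation": [[-12,35,0],[-24,70,0],[-36,105,0],[-48,140,0],[-60,175,0],[-72,210,0],[-84,245,0],[-94,280,0],[-100,305,0],[-100,312,0],[-100,312,0],[-100,312,0]], "turn": [7,13,13,13,13,13,13,13,13,13,13,13], "grip": 60}}

```text
clock: 36.63
position: [0.4772, 0.4086, 0.2311]
ee_rot: [0.264, 0.964, -0.0, 0.014]
ft_force: [0.7, -0.5, -0.4]
grip_width: 0.702
```

```bash
cat > dial.py <<'E'
from h import *
st()
p=manip.camera("wrist");save(p,"d.png",f=1.5)
for n,z in (("speed_dial_grip",.087),("dial_pointer",.094),("dial_mark",.058)):
    for d in manip.pinpoint(p,n): print(n,round(d["confidence"],2),np.round(d["at"]),np.round(at(p,d["at"],z)*1000,1))
hsv=cv2.cvtColor(p["frame"],cv2.COLOR_RGB2HSV)
m=((hsv[...,0]>45)&(hsv[...,0]<85)&(hsv[...,1]>120)&(hsv[...,2]>50)).astype(np.uint8)
for c in cv2.findContours(m,0,1)[0]:
    if cv2.contourArea(c)>5: M=c[:,0].mean(0);print("green",cv2.contourArea(c),M,np.round(at(p,M,.054)*1000,1))
E
python3 dial.py
```

```text
t 36.63 pos [477.2 408.6 231.1] yjaw 59.3 z [ 0.027 -0.008 -1.   ] F [ 0.7 -0.5 -0.4] g 0.702 q7 -0.04
speed_dial_grip 0.91 [253. 180.] [478.1 404.5  87. ]
dial_pointer 0.68 [252. 156.] [454.1 417.4  94. ]
green 9.5 [  2.36842105 370.36842105] [ 552.9 -137.    54. ]
green 5321.0 [239.02134146 294.3445122 ] [612.4 301.3  54. ]
green 39.0 [286.19230769 141.46153846] [466.5 453.5  54. ]
```

View pics/d.png

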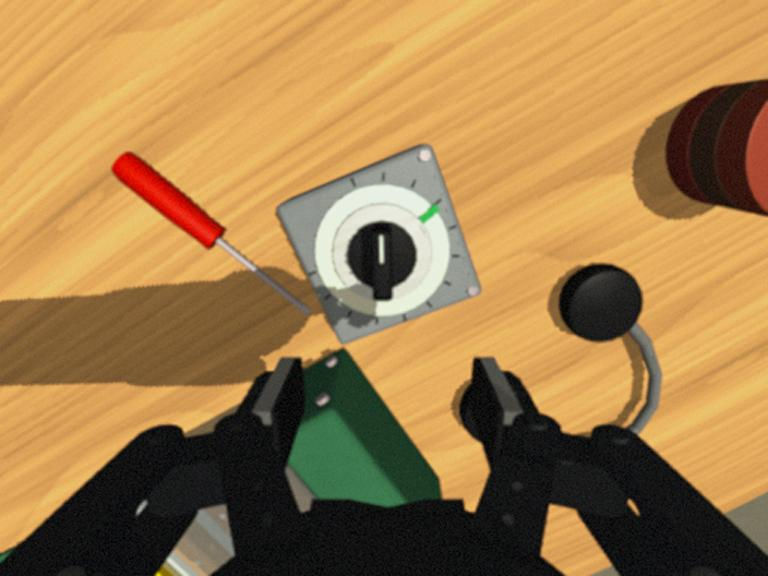

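The dial is at px (382,255) with its pointer line pointing up, and the green mark is at (429,213), about 50° clockwise. Refining the angles.

Run:
```python
from h import *
p=manip.camera("wrist");f=p["frame"];hsv=cv2.cvtColor(f,cv2.COLOR_RGB2HSV)
m=np.zeros(f.shape[:2],np.uint8);m[115:215,205:305]=((hsv[...,1]<45)&(hsv[...,2]>185))[115:215,205:305]
c=max(cv2.findContours(m,0,1)[0],key=cv2.contourArea)
for z in(.050,.054,.058):
    P=np.array([at(p,u,z)[:2]*1000 for u in cv2.convexHull(c)[:,0]]).astype(np.float32);e=cv2.fitEllipse(P);print(z,e)
    g=at(p,(286.2,141.5),z)[:2]*1000;d=g-np.array(e[0]);print("mark",np.hypot(*d),np.degrees(np.arctan2(d[1],d[0])))
k=np.zeros_like(m);k[140:205,225:285]=((hsv[...,2]>150)&(hsv[...,1]<60))[140:205,225:285]
# white pointer line inside black disc: components fully small
n,l,s,ce=cv2.connectedComponentsWithStats(k)
for i in range(1,n):
    if 8<s[i,4]<300:
        ys,xs=np.where(l==i);Q=np.array([at(p,(x,y),.0945)[:2]*1000 for x,y in zip(xs,ys)]).astype(np.float32)
        v=cv2.fitLine(Q,2,0,.01,.01).ravel();print("line",s[i],Q.mean(0),np.degrees(np.arctan2(v[1],v[0])))
dk=np.zeros_like(m);dk[135:210,225:285]=(hsv[...,2]<60)[135:210,225:285]
c=max(cv2.findContours(dk,0,1)[0],key=cv2.contourArea);print("dark",cv2.boundingRect(c),cv2.minAreaRect(np.array([at(p,u,.094)[:2]*1000 for u in c[:,0]]).astype(np.float32)))
```

```text
0.05 ((475.45269775390625, 407.6903991699219), (103.2545394897461, 103.59207916259766), 113.59407806396484)
mark 45.31321028281139 99.01843697596706
0.054 ((474.6265869140625, 408.1882019042969), (101.97274017333984, 102.30610656738281), 113.59293365478516)
mark 44.75071280061651 99.01845856835878
0.058 ((473.8004455566406, 408.68603515625), (100.6909408569336, 101.02010345458984), 113.59536743164062)
mark 44.1881803943978 99.0184478323232
line [253 155   4  19  42] [463.67328 414.1125 ] -28.040634
dark (233, 147, 44, 51) ((468.76397705078125, 409.47216796875), (43.49870300292969, 49.01723861694336), 23.42388916015625)
```

>>> {"op": "jog_arm", "data": {"translation": [[-2,0,-30],[-2,0,-65],[-2,0,-100],[-2,0,-130],[-2,0,-150],[-2,0,-158],[-2,0,-159],[-2,0,-159]], "turn": [3,3,3,3,3,3,3,3]}}

```text
clock: 37.55
position: [0.4763, 0.4077, 0.0733]
ee_rot: [0.24, 0.971, 0.001, 0.015]
ft_force: [0.2, 0.5, 0.1]
grip_width: 0.705
```

>>> {"op": "jog_arm", "data": {"translation": [[0,0,0],[0,0,0],[0,0,0],[0,0,0],[0,0,0],[0,0,0],[0,0,0]], "turn": [0,0,0,0,0,0,0], "grip": 5, "grip_force": 40}}

```text
clock: 38.13
position: [0.4762, 0.4067, 0.0745]
ee_rot: [0.241, 0.97, -0.001, 0.015]
ft_force: [-5.8, -7.5, 12.2]
grip_width: 0.156
```

```bash
python3 -c "from h import *;st();print(manip.get_obs()['torque'])"
```

```text
t 38.13 pos [476.2 406.7  74.5] yjaw 62.2 z [ 0.029 -0.008 -1.   ] F [-5.8 -7.5 12.2] g 0.156 q7 -0.08
[-1.88748231  1.13332918 -0.04756577]
```

>>> {"op": "jog_arm", "data": {"translation": [[0,0,1],[0,0,1],[0,0,1],[0,0,1],[0,0,1],[0,0,1],[0,0,1],[0,0,1],[0,0,1],[0,0,1],[0,0,1],[0,0,1]], "turn": [-5,-11,-17,-23,-29,-35,-41,-47,-53,-53,-53,-53]}}

```text
clock: 39.13
position: [0.4748, 0.4055, 0.0747]
ee_rot: [0.648, 0.761, -0.009, 0.013]
ft_force: [-4.7, -4.5, -2.9]
grip_width: 0.151
```

>>> {"op": "jog_arm", "data": {"translation": [[0,0,0],[0,0,0],[0,0,0],[0,0,0],[0,0,30],[0,0,65],[0,0,100],[0,0,140],[0,0,155],[0,0,155]], "turn": [0,0,0,0,0,0,0,0,0,0], "grip": 60}}

```text
clock: 39.97
position: [0.476, 0.4073, 0.2351]
ee_rot: [0.648, 0.761, -0.005, 0.014]
ft_force: [-0.1, -0.0, -0.5]
grip_width: 0.702
```

```bash
python3 dial.py
python3 - <<'E'
from h import *
p=manip.camera("wrist");f=p["frame"];hsv=cv2.cvtColor(f,cv2.COLOR_RGB2HSV)
k=((hsv[...,2]>150)&(hsv[...,1]<60)).astype(np.uint8)
n,l,s,ce=cv2.connectedComponentsWithStats(k)
for i in range(1,n):
    if 20<s[i,4]<300:
        ys,xs=np.where(l==i);Q=np.array([at(p,(x,y),.0945)[:2]*1000 for x,y in zip(xs,ys)]).astype(np.float32)
        if np.hypot(*(Q.mean(0)-[475,408]))<25:
            v=cv2.fitLine(Q,2,0,.01,.01).ravel();print("line",s[i],Q.mean(0),np.degrees(np.arctan2(v[1],v[0])))
q=manip.camera("side");r=manip.camera("scene")
for c in (q,r):
  for n,z in(("dial_pointer",.094),("speed_dial_grip",.087)):
    for d in manip.pinpoint(c,n)[:2]: print(n,round(d["confidence"],2),np.round(at(c,d["at"],z)*1000))
a=cv2.resize(p["frame"][90:290,140:370],(400,348));b=cv2.resize(q["frame"][120:294,150:350],(400,348))
cv2.imwrite("pics/fin.png",np.hstack([a,b])[:,:,::-1])
E
```

```text
t 39.97 pos [476.  407.3 235.1] yjaw 9.2 z [ 0.014 -0.026 -1.   ] F [-0.1 -0.  -0.5] g 0.702 q7 -0.85
speed_dial_grip 0.96 [255. 180.] [475.6 404.5  87. ]
dial_pointer 0.64 [253. 159.] [469.3 426.9  94. ]
green 5569.0 [359.75081433 263.66123779] [630.5 303.5  54. ]
green 36.0 [254.0625 128.0625] [466.5 453.2  54. ]
line [257 156   3  19  55] [472.8768  420.41174] -80.857574
dial_pointer 0.69 [467. 431.  94.]
dial_pointer 0.57 [590. 505.  94.]
speed_dial_grip 0.85 [476. 410.  87.]
dial_pointer 0.45 [473. 430.  94.]
speed_dial_grip 0.65 [484. 412.  87.]
speed_dial_grip 0.63 [667.  81.  87.]
```

View pics/fin.png

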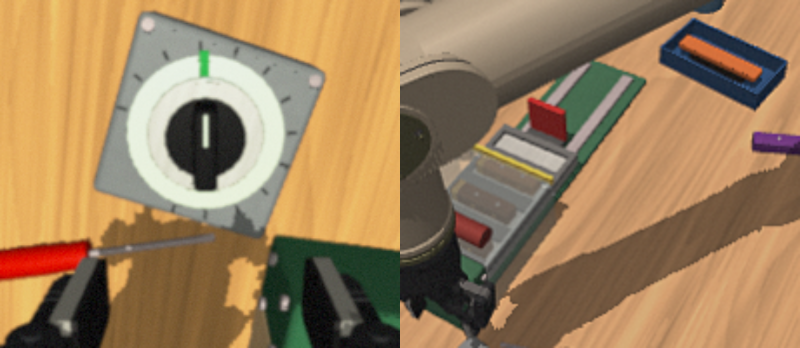

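Dial pointer is at 99.1° and the mark at 99.0°. The brush lies in the tray, and the carriage is under the hood with the handles visible through it. I hand in.

```bash
python3 -c "
from h import *
st();print(manip.hand_in())"
```

```text
t 40.52 pos [474.7 405.5 229.3] yjaw 9.2 z [ 0.007 -0.031 -0.999] F [-0.9 -0.4  0.5] g 0.703 q7 -0.85
the job is handed in; nothing more can be done
None
```

I finished all four steps and handed the job in at about 40 s. No verdict came back, and I could not confirm the carriage's end position against the 0.216 m threshold.

- **Brush:** it lies in the blue tray. The last side view still showed it there.
- **Handles:** only three wooden handles were present, so the fourth is absent. I laid each flat in its own nest while the carriage was at the loading end. Their outlines fitted at about 110 × 28–32 mm, within roughly 5 mm of the nest centres. I left the two purple look-alikes alone.
- **Carriage:** I pushed it slowly, at most about 70 mm/s, until it stopped rigidly. A second push at 38 N ended at the same place as the first at 34 N.
- **Dial:** I turned it 53° clockwise. The pointer then measured 99.1° and the green mark 99.0°.
- **Bystanders:** the side view showed nothing moved before I went to the dial. I did not compare again after that.

**Unresolved checks:**
- **Carriage position:** it moved 205 mm from its start, less than the 216 mm threshold. That fits only if it started about 11 mm or more along its travel, which I could not measure. I took the firm stop as the end stop.
- **Handles under the hood:** the networks no longer found them there. I checked them only by eye through the clear cover; at least two showed lying flat.

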